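Screw the battery cap onto the lantern

TASK

Close the battery compartment of the lantern standing in the sprung cradle: set the loose black screw cap upright on its neck, turn it gently backwards (counterclockwise seen from above) until it drops into the thread start, then screw it clockwise until it is fully home, and let go. Feel your way: never press hard or force it against a thread stop, and leave the other things on the bench alone.

Things in the scene. Friction and masses are not known exactly. Their poses are not given: they have to be found in the camera images.
- cap: Loose black screw cap standing upright on the bench: round skirt 76 mm across, 68 mm inside, open below, deck 34 mm high, and on the deck a straight finger bar. Origin: centre of the skirt's lower edge; z up. Mass about 120 g.
- bar (a point): Top centre of the cap's finger bar, 62.5 mm above the cap's origin and on its axis. The bar is 52 mm long (along the cap's x), 16 mm thick (along its y) and 28.5 mm high.
- pin (a point): Inside the cap, tip of the first of three steel thread pins, on the cap's +x side; the others are 120 degrees apart. Pins 5 mm thick, undersides 9 mm above the cap's origin, tips 26 mm from the axis. A tapered stem in the cap's centre (32 mm across; nose 23 mm across, 1.5 mm above the cap's origin, full width from 8 mm up) pilots in the neck's bore.
- cradle: Steel cradle fixed to the bench: 140 mm square base plate 18 mm high with a cup 102 mm across, up to 63 mm high; origin at the centre of its underside. A blue lantern, 88 mm across, stands in it lens down, its grey threaded neck upward, turned any way round: which way is not measured.
- mouth (a point): Centre of the neck's rim, z up, 130 mm above the bench with nothing pressing on the lantern (sinks with it). Neck 61 mm across, bore 35 mm. Right-hand thread, three starts 120 degrees apart; seen from above, clockwise, each has a mouth 26 degrees wide open to the rim, then 86 degrees of ridge whose top is the flat rim, then an 8-degree stop rising 3.5 mm over the rim.
- shoulder (a point): On the same axis, 22 mm below the rim: the lantern's shoulder, where the skirt's lower edge ends when home. Above this point the cap's origin is 13 mm with the pins on the rim and 4 mm once dropped into the start (after up to 110 degrees counterclockwise; a stop bars going farther). Then 50 to 85 degrees clockwise bring it home and the torque rises. Clockwise on the rim only jams on a stop.
- sink (a joint): How far (m) the lantern is pushed down in the sprung cradle, 0 unloaded: it gives way from about 3 N on, then 1.5 N per mm (10 mm is 18 N), travel 14 mm. It springs back when released.
- twist (a joint): How far (rad) the lantern is wrenched round in the cradle's rubber, counterclockwise from above positive, 0 unloaded; 12 N m per rad (0.16 rad is about 2 N m), springs back. Light turning takes about 0.1 N m; a stop or the home seat shows as the torque rising beyond 0.5 N m.
- meter: Bystander: black multimeter, 80 x 140 x 34 mm, origin under its centre.
- driver: Bystander: screwdriver lying on the bench.
- jar: Bystander: small jar, 56 mm across, 70 mm high, origin under its centre.
Not all that is in view belongs to the job. What is shaped like the cap but purple or yellow is not meant.

How it is judged (in metres and radians):
On the way:
1. the cap has dropped into the thread start, upright on the neck (horizontal distance between cap and mouth below 0.004 m and z of cap in the frame of mouth between -0.03 and -0.0155 m and angle between cap's own z axis and vertical below 0.12 rad), for 0.1 s.
At the end, for the whole second after the job is handed in: The cap is screwed home: its origin within 1.3 mm of the shoulder (at least 20.7 mm below site mouth), the lantern pushed down less than 2 mm, the cap centred within 4 mm, upright within 0.06 rad, at rest and released (horizontal distance between cap and mouth below 0.004 m and z of cap in the frame of mouth below -0.0207 m and angle between cap's own z axis and vertical below 0.06 rad and value of joint sink below 0.002 m and linear speed of cap below 0.01 m/s); the robot touches nothing.
It fails at once if the lantern is pressed down more than 10 mm in its sprung cradle (over about 18 N) (value of joint sink above 0.01 m).
It fails at once if the cap is forced: the lantern is wrenched round more than 0.16 rad in the cradle's rubber (over about 2 N m) (value of joint twist above 0.16 rad or value of joint twist below -0.16 rad).
It fails at once if the multimeter is moved more than 20 mm (distance of meter from where it was at the start of the episode above 0.02 m).
It fails at once if the screwdriver is moved more than 20 mm (distance of driver from where it was at the start of the episode above 0.02 m).
It fails at once if the jar is moved more than 20 mm (distance of jar from where it was at the start of the episode above 0.02 m).
It also fails if it takes over 72 s, if anything falls off the work surface, if the arm or the gripper's body presses on something with over 40 N, if the wrist force passes 120 N, or if a joint passes its speed limit or range.

ROBOT

A 6-joint arm with a two-finger parallel gripper is mounted at the origin on the work surface. World frame = base frame: x ahead of the robot, y to its left, z up, the work surface at z = 0. Lengths are in mm, angles in rad, forces in N, time in s.
With the tool pointing down it reaches from about 275 to 850 mm from the base axis. Payload 5.2 kg.
Tool frame: the origin (TCP) lies at the very end of the fingers, on their centre line; the grasp point (between the pads) lies 19 mm behind it; x points along the fingers, y is the direction in which the jaws open and shut, and the axes are right-handed (so a half turn about x gives the same grasp; the last joint's range is limited). The gripper opens to 85 mm and grips with 20 to 120 N. Pads are 22 mm wide; open, the fingers measure 114 mm over their backs; the gripper's body (76 mm by 85 mm) begins 54 mm behind the grasp point. The pads swing forward as they close: fully open they stand 13 mm farther back than shut.
Start: joints at [-1.422, 0.259, 1.535, -0, 1.348, -0.203], TCP at [189.544, -516.312, 231.31] pointing down, gripper open.
Joint ranges: [-3.14, 3.14], [-0.91, 2.08], [0.19, 2.58], [-1.22, 4.36], [0.22, 2.71], [-3.12, 3.12]. Speed limits (rad/s): [2.57, 2.57, 3.14, 3.14, 3.14, 3.14].

INTERFACE

Orientations are given as a rotation vector (axis times angle).
In Python, from rig import manip, viewer, order gives the robot as it stands. The module is installed in compiled form; this text tells all that it offers.
- The arm moves only by the shell command python3 -m jog 'ROWS' [FORCE]. ROWS is JSON, one flat list of numbers, 5 for each row, row after row: the shift along the tool's x, y, z in mm, then the turn about the tool's x in degrees, then the gripper's target within -1 to 1 (shut at 1, half-way at 0, fully open at -1). A call has 1 to 12 rows; each row is the pose to reach, as a shift and turn from the pose commanded when the call began, along the tool's axes at that moment; what a row does not reach only later rows make up. A row lasts 1/8 s, in which the tool goes at most 62.5 mm and 10.7 degrees, less where a joint would pass 70% of its speed; a pose out of reach is approached as far as the arm can. A call with a gripper value outside its range is refused whole. The fingers move at their own pace and stop on an object; FORCE is the grip in N (left out, the last holds). Time passes only in rows, so rows that repeat a pose let the fingers close. It gives the time, the measured TCP pose, the force and the opening at its end, in the units of the state.
- manip.get_state(): the state, without advancing time (a new reading comes with each control period).
- viewer.capture(name): name is "scene" or "side" or "wrist"; returns (picture, depth): 384x512x3 uint8, red, green, blue; 384x512 float32, mm along the optical axis (not along the pixel's ray), 0 where there is no reading.
- viewer.camera_info(name): a dict with "camera_matrix" (3x3 intrinsics, pixels), "eye" and "orientation" of the camera in the world. Camera axes: x right, y down, z forward; pixel columns grow to the right and rows downward; lengths in mm; the calibration is good to about 2 mm. A picture is of the moment at which its call begins: read the wrist's pose just before it. camera_info takes no time and is no camera call; for the wrist camera it gives the pose at the moment of the call.
- order.hand_in(): hands the job in, once; it reports no verdict.
Trained networks look in the newest picture that a camera, given by its name, has taken for a name from the list of things; names that differ only in an ending like _2 or _b are one class to them, and where a whole thing is asked for, a point or a joint stands for the part that bears it (a point fixed in the world has none). Each returns a list of dicts, best first, with "p" (0 to 1); they miss things now and then, are a little off and sometimes report something else, mostly with a low value. They report only what shows in the picture. A call takes as long as a camera call. They do not tell look-alikes from the thing itself.
- viewer.trace(label, camera): "mask" (384x512 bool, what is visible of it).
- viewer.landmark_of(label, camera): "centre" ([x, y, z] in mm, in world coordinates, good to about 4 mm: a listed point, or the origin of a listed thing).
The state is a dict: "t": time; "q": joint angles; "qd": joint speeds; "joint_torque": joint torques, N m; "tool_pos": TCP position; "tool_rot": TCP orientation; "contact_force": force on the tool from outside, world axes, zero at the start; "ft_torque": the same for the moment, N m; "grip_width": finger opening in mm.
Only numpy, scipy, OpenCV 4.12 (cv2) and the standard library are available. Lean on these libraries where they do the work, as an engineer would, in place of code of your own. Each camera call takes 0.05 s, during which the arm holds its last target. There are 200 camera calls.

## Working session

There is one attempt and no reset: what is moved stays moved. The work goes in short steps, Python scripts to look and compute and a shell command to move; the robot and the scene stay as the last step left them, time stands still between calls to the robot, and variables do not carry over. Pictures are saved under pics/ and viewed, about 8 in all and at most 12, crops included, and the job is handed in when it is done.

```bash
mkdir -p pics
cat > h.py <<'E'
from rig import manip, viewer, order
import numpy as np, cv2
from scipy.spatial.transform import Rotation as R
def cloud(name,dep):
    ci=viewer.camera_info(name);K=np.array(ci["camera_matrix"]);
    v,u=np.mgrid[:384,:512]
    P=np.stack([(u-K[0,2])/K[0,0]*dep,(v-K[1,2])/K[1,1]*dep,dep],-1)
    o=np.array(ci["orientation"],float)
    M=o if o.shape==(3,3) else R.from_rotvec(o).as_matrix()
    return P@M.T+np.array(ci["eye"])
def save(n,im): cv2.imwrite("pics/"+n,im[...,::-1])
def st():
    s=manip.get_state(); M=R.from_rotvec(s["tool_rot"]).as_matrix()
    print("t",s["t"],"p",np.round(s["tool_pos"],1),"F",np.round(s["contact_force"],2),"T",np.round(s["ft_torque"],3),"w",s["grip_width"],"q6",round(s["q"][5],3)); return s,M
E
python3 - <<'E'
from h import *
s,M=st();print(M.round(3))
ims=[]
for c in("scene","side"):
    im,d=viewer.capture(c); ims.append(im)
    print(c,viewer.camera_info(c))
    for l in("cap","bar","cradle","mouth","meter","driver","jar"):
        print(l,[(np.round(x["centre"],0).tolist(),round(x["p"],2)) for x in viewer.landmark_of(l,c)][:4])
save("a.png",cv2.resize(np.hstack(ims),(800,300)))
save("a1.png",ims[0])
E
```

```text
t 0.0 p [ 189.5 -515.8  230.4] F [-0.67  0.41  0.67] T [-0.023 -0.021  0.036] w 85.52129456148828 q6 -0.203
[[-0.     0.345 -0.939]
 [ 0.002 -0.939 -0.345]
 [-1.    -0.002 -0.   ]]
scene {'camera_matrix': array([[376.02650091,   0.        , 249.26861499],
       [  0.        , 376.02650091, 188.67542375],
       [  0.        ,   0.        ,   1.        ]]), 'eye': array([1098.29633059,  101.92294335,  660.86156601]), 'orientation': array([-1.67893573, -1.9231369 ,  0.77766196])}
cap [([379.0, 169.0, 1.0], 0.95), ([508.0, 195.0, -0.0], 0.67), ([502.0, 326.0, 1.0], 0.58)]
bar [([382.0, 168.0, 61.0], 0.89), ([508.0, 195.0, 66.0], 0.85), ([504.0, 326.0, 61.0], 0.74)]
cradle []
mouth [([511.0, -202.0, 129.0], 0.75)]
meter [([766.0, 15.0, -2.0], 0.83)]
driver [([763.0, 269.0, -2.0], 0.59)]
jar [([743.0, -280.0, -1.0], 0.62)]
side {'camera_matrix': array([[397.66868602,   0.        , 249.81690199],
       [  0.        , 397.66868602, 193.54757733],
       [  0.        ,   0.        ,   1.        ]]), 'eye': array([ 93.30132268, 519.97102006, 656.12068071]), 'orientation': array([-0.95910319,  2.38695117, -1.16349601])}
cap [([501.0, 321.0, 0.0], 0.94), ([506.0, -198.0, 130.0], 0.67), ([504.0, 205.0, 2.0], 0.65)]
bar [([378.0, 168.0, 60.0], 0.8), ([497.0, 326.0, 59.0], 0.7), ([504.0, 200.0, 63.0], 0.6)]
cradle [([508.0, -198.0, 0.0], 0.97)]
mouth [([509.0, -196.0, 130.0], 0.72)]
meter [([766.0, 14.0, -2.0], 0.83), ([506.0, 197.0, 65.0], 0.2)]
driver [([768.0, 274.0, 1.0], 0.71)]
jar [([746.0, -279.0, -2.0], 0.79), ([506.0, 199.0, 66.0], 0.17)]
```

View pics/a.png

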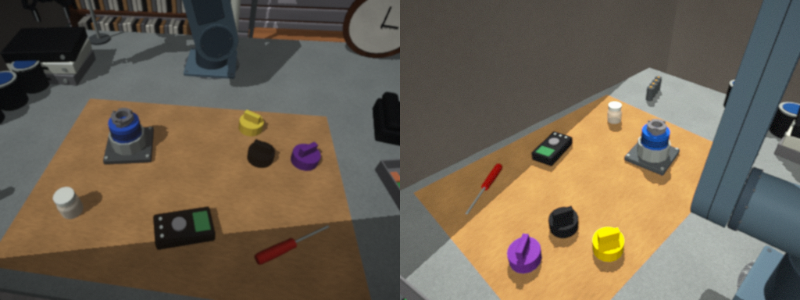

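Run:
```python
from h import *
for c in("scene","side"):
    im,d=viewer.capture(c); P=cloud(c,d)
    def near(x,y,r,z0,z1):
        return (np.hypot(P[...,0]-x,P[...,1]-y)<r)&(P[...,2]>z0)&(P[...,2]<z1)&(d>0)
    m=near(506,200,50,40,75); m2=near(506,200,50,57,75)
    for k in(m,m2):
        Q=P[k]
        (cx,cy),(w,h),a=cv2.minAreaRect(Q[:,:2].astype(np.float32)); 
        ev,V=np.linalg.eigh(np.cov(Q[:,:2].T));
        print(c,"bar n",k.sum(),"rect",cx,cy,w,h,a,"med z",np.percentile(Q[:,2],[50,95]),"axis deg",np.degrees(np.arctan2(V[1,1],V[0,1])),ev)
    k=near(510,-199,60,122,140);Q=P[k]
    print("rim",k.sum(),cv2.minEnclosingCircle(Q[:,:2].astype(np.float32)),Q.mean(0),np.percentile(Q[:,2],[5,50,95]))
    v,u=np.where(m); cu,cv_=int(u.mean()),int(v.mean())
    v,u=np.where(k); ru,rv=int(u.mean()),int(v.mean())
    f=lambda a,b:cv2.resize(im[b-38:b+37,a-38:a+37],(375,375),interpolation=cv2.INTER_CUBIC)
    save("b_%s.png"%c,np.hstack([f(cu,cv_),f(ru,rv)]))
a=cv2.imread("pics/b_scene.png");b=cv2.imread("pics/b_side.png");cv2.imwrite("pics/b.png",cv2.resize(np.vstack([a,b]),(600,600)))
```

```text
scene bar n 292 rect 507.218994140625 199.06573486328125 51.83403396606445 17.43790626525879 66.74913024902344 med z [59.15964322 64.61340999] axis deg 66.68654170151751 [ 21.57585853 236.83747753]
scene bar n 161 rect 507.1286315917969 198.85540771484375 51.36162185668945 17.43790626525879 66.74913024902344 med z [63.13530602 64.83928109] axis deg 65.40391946324857 [ 24.41425997 227.44016928]
rim 380 ((509.3265075683594, -198.44247436523438), 32.225852966308594) [ 511.06265803 -196.47889905  129.34247066] [123.29926927 130.07982406 132.43906833]
side bar n 361 rect 504.81829833984375 199.26882934570312 51.98475646972656 18.272619247436523 66.25205993652344 med z [59.41148983 63.4073695 ] axis deg 65.01538487918818 [ 21.70330187 233.58956484]
side bar n 200 rect 504.9331359863281 199.13327026367188 51.91768264770508 18.237537384033203 65.7518310546875 med z [61.95952309 63.85510326] axis deg 65.76910120133195 [ 23.33786763 225.06484412]
rim 274 ((509.8690185546875, -198.15298461914062), 32.19132614135742) [ 506.96806399 -196.78672445  128.76410742] [123.4958823  129.38069254 132.05289448]
```

View pics/b.png

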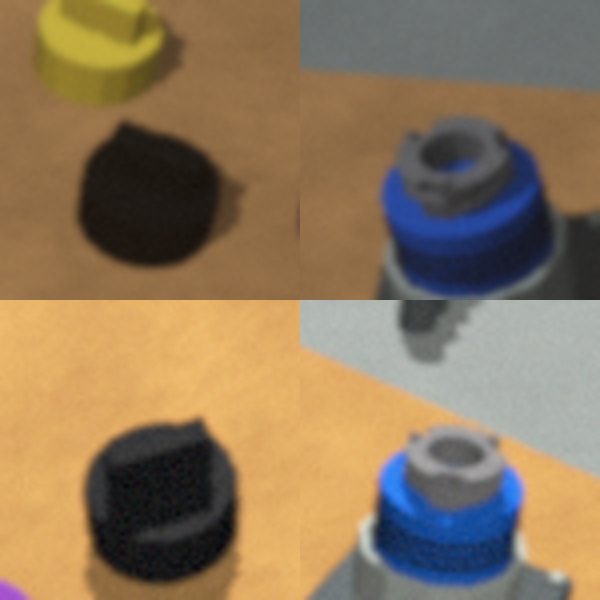

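```bash
python3 -m jog '[-40,-20,-45,-5,-1,-60,-65,-100,-10,-1,-80,-90,-150,-15,-1,-100,-110,-200,-20,-1,-100,-130,-250,-25,-1,-100,-150,-300,-30,-1,-100,-170,-355,-38,-1,-100,-188,-410,-45.8,-1,-100,-188,-410,-45.8,-1,-100,-188,-410,-45.8,-1,-100,-188,-410,-45.8,-1]'
python3 - <<'E'
from h import *
s,M=st();print(M.round(3))
ci=viewer.camera_info("wrist");print(ci)
im,d=viewer.capture("wrist");P=cloud("wrist",d)
save("c.png",im)
np.savez("c.npz",P=P,d=d,im=im)
print("mouth",[(np.round(x["centre"],1).tolist(),round(x["p"],2)) for x in viewer.landmark_of("mouth","wrist")])
E
```

```text
t: 2.28
tool_pos: [508.8, -199.5, 331.4]
tool_rot: [1.512, 0.979, -1.513]
contact_force: [-0.7, -0.1, 0.7]
grip_width: 85.2
t 2.275 p [ 508.8 -199.5  331.4] F [-0.68 -0.06  0.67] T [0.067 0.006 0.023] w 85.1759184804169 q6 -0.156
[[-0.     0.912 -0.41 ]
 [-0.    -0.41  -0.912]
 [-1.    -0.     0.   ]]
{'camera_matrix': array([[264.6284634 ,   0.        , 251.62609548],
       [  0.        , 264.6284634 , 189.34260152],
       [  0.        ,   0.        ,   1.        ]]), 'eye': array([ 541.40329949, -124.60241738,  474.71502786]), 'orientation': array([ 2.76119177, -0.59184878, -0.09683557])}
mouth [([505.8, -200.3, 133.6], 0.56)]
```

View pics/c.png

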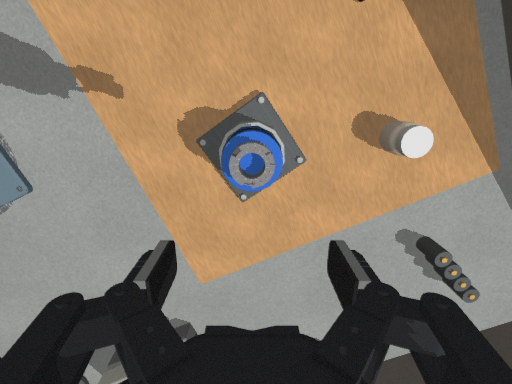

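Run:
```python
from h import *
D=np.load("c.npz");P=D["P"];d=D["d"];im=D["im"]
k=(np.hypot(P[...,0]-509,P[...,1]+199)<45)&(P[...,2]>124)&(d>0);Q=P[k]
(c,r)=cv2.minEnclosingCircle(Q[:,:2].astype(np.float32));print(k.sum(),c,r,np.percentile(Q[:,2],[5,50,95]))
rr=np.hypot(*(Q[:,:2]-c).T);print("r range",np.percentile(rr,[1,50,99]))
th=np.degrees(np.arctan2(Q[:,1]-c[1],Q[:,0]-c[0]))%360
for a in range(0,360,6):
    m=(abs((th-a+180)%360-180)<4)&(rr>24); print(a,m.sum(),np.round(Q[m,2].mean(),1) if m.any() else None,np.round(Q[m,2].max(),1) if m.any() else None,end=" | ")
c=cv2.resize(im[125:197,215:287],(600,600),interpolation=cv2.INTER_CUBIC);save("d.png",c)
```

```text
19558 (509.002197265625, -198.99533081054688) 44.99569320678711 [132.61186325 414.72040939 428.94994679]
r range [ 9.74731665 28.01523835 44.72125263]
0 1075 412.8 427.1 | 6 1710 415.3 428.7 | 12 1157 417.4 430.5 | 18 586 418.9 431.3 | 24 354 418.2 432.0 | 30 90 389.0 431.5 | 36 13 130.3 131.9 | 42 14 130.3 131.6 | 48 14 130.2 131.8 | 54 15 130.1 132.2 | 60 14 130.6 131.3 | 66 13 130.5 132.2 | 72 13 130.7 132.2 | 78 15 130.8 132.1 | 84 14 130.5 132.2 | 90 14 130.4 132.1 | 96 16 149.6 427.8 | 102 150 402.4 432.1 | 108 442 425.1 431.7 | 114 561 424.1 431.9 | 120 1025 421.1 431.1 | 126 1775 415.5 429.6 | 132 1317 409.7 427.5 | 138 422 396.1 425.3 | 144 507 376.6 423.6 | 150 478 369.8 414.2 | 156 476 369.6 414.2 | 162 424 370.4 414.2 | 168 211 357.1 413.4 | 174 18 143.4 352.8 | 180 17 130.8 132.0 | 186 17 131.0 132.5 | 192 17 130.8 132.5 | 198 17 130.5 131.7 | 204 16 131.0 132.7 | 210 16 131.0 132.7 | 216 14 130.9 132.0 | 222 5 130.5 130.9 | 228 3 130.6 131.4 | 234 3 130.7 131.1 | 240 3 132.9 135.5 | 246 13 133.8 135.2 | 252 15 132.0 136.1 | 258 14 130.7 131.6 | 264 13 130.7 131.2 | 270 14 130.6 131.4 | 276 13 130.9 132.9 | 282 12 130.6 131.6 | 288 13 131.1 132.6 | 294 13 130.6 131.4 | 300 11 130.7 131.6 | 306 12 131.0 131.8 | 312 14 130.7 132.6 | 318 66 325.8 409.0 | 324 301 365.8 413.4 | 330 410 372.8 414.3 | 336 466 373.2 414.4 | 342 506 377.7 414.3 | 348 856 383.5 422.6 | 354 538 401.1 424.9 |
```

View pics/d.png

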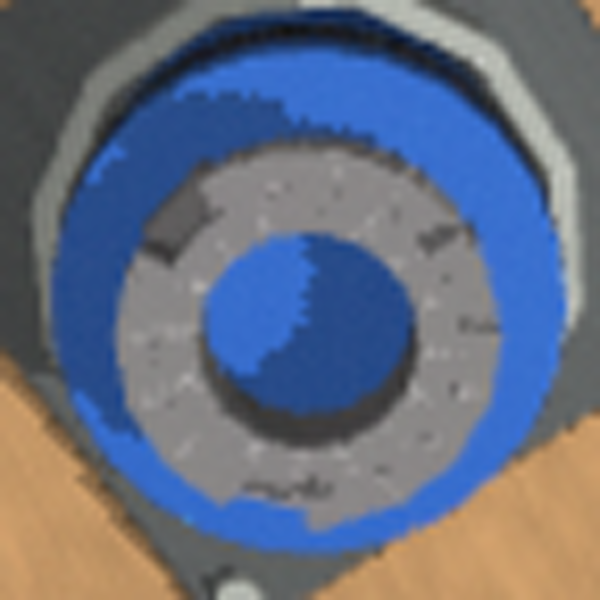

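```bash
python3 -m jog '[0,-20,-45,0,0,0,-45,-95,0,0,20,-68,-150,0,0,50,-91,-200,0,0,80,-114,-250,0,0,110,-140,-305,0,0,150,-166,-362,0,0,150,-166,-362,0,0,150,-166,-362,0,0,150,-166,-362,0,0]'
python3 - <<'E'
from h import *
D=np.load("c.npz");P=D["P"]
Q=P[(np.hypot(P[...,0]-509.5,P[...,1]+199)<34)&(P[...,2]>124)&(P[...,2]<140)]
c,r=cv2.minEnclosingCircle(Q[Q[:,2]<132.5][:,:2].astype(np.float32));print("rim",c,r)
H=Q[Q[:,2]>133.3];th=np.degrees(np.arctan2(H[:,1]-c[1],H[:,0]-c[0]))%360
print("stop pts",np.sort(th).round())
s,M=st();print(M.round(3))
im,d=viewer.capture("wrist");P=cloud("wrist",d)
p=s["tool_pos"]
k=(np.hypot(P[...,0]-506,P[...,1]-199)<45)&(P[...,2]>55)&(P[...,2]<75)&(d>0);Q=P[k]
print(k.sum(),cv2.minAreaRect(Q[:,:2].astype(np.float32)),np.percentile(Q[:,2],[5,50,95]))
k=(np.hypot(P[...,0]-506,P[...,1]-199)<60)&(P[...,2]>25)&(P[...,2]<75)&(d>0);print("skirt",cv2.minEnclosingCircle(P[k][:,:2].astype(np.float32)))
save("e.png",im)
E
```

```text
t: 3.62
tool_pos: [506.6, 198.2, 182.5]
tool_rot: [1.513, 0.978, -1.511]
contact_force: [0.0, -0.2, 0.5]
grip_width: 42.5
rim (507.68170166015625, -199.42588806152344) 31.029443740844727
stop pts [  6.   6.   7.   7.   8.   8.   9.  10.  10.  11.  11.  12.  12.  12.
  13.  13. 125. 126. 126. 126. 127. 128. 129. 129. 130. 130. 131. 131.
 133. 133. 133. 134. 138. 244. 247. 247. 247. 247. 247. 249. 250. 250.
 250. 250. 252. 253. 253. 254.]
t 3.625 p [506.6 198.2 182.5] F [ 0.04 -0.22  0.46] T [ 0.019  0.02  -0.014] w 42.52234139022801 q6 0.59
[[ 0.002  0.913 -0.409]
 [-0.    -0.409 -0.913]
 [-1.     0.002 -0.001]]
759 ((504.63189697265625, 198.39015197753906), (52.047943115234375, 15.887706756591797), 66.23662567138672) [61.28600178 63.19868268 64.45699987]
skirt ((504.431640625, 198.0821533203125), 38.81483459472656)
```

```bash
python3 -m jog '[50,-1.2,0,0,0,95,-1.2,0,0,0,125,-1.2,0,0,0,142,-1.2,0,0,0,142,-1.2,0,0,0,142,-1.2,0,0,1,142,-1.2,0,0,1,142,-1.2,0,0,1,142,-1.2,0,0,1,142,-1.2,0,0,1,142,-1.2,0,0,1,142,-1.2,0,0,1]' 60
python3 - <<'E'
from h import *
s,M=st();print(M.round(3))
E
```

```text
t: 5.18
tool_pos: [505.9, 200.0, 40.9]
tool_rot: [1.513, 0.979, -1.508]
contact_force: [0.4, -2.5, 6.1]
grip_width: 14.9
t 5.175 p [505.9 200.   40.9] F [ 0.36 -2.48  6.06] T [-0.312  0.07   0.014] w 14.884179597841465 q6 0.592
[[ 0.003  0.913 -0.407]
 [-0.    -0.407 -0.913]
 [-1.     0.003 -0.001]]
```

```bash
python3 -m jog '[-40,0,0,0,1,-100,0,0,0,1,-150,10,20,-5,1,-200,30,65,-12,1,-200,53,118,-20,1,-200,76,170,-28,1,-200,100,222,-35,1,-200,125,275,-41,1,-200,147,325,-46,1,-200,165,363,-46,1,-200,165,363,-46,1,-200,165,363,-46,1]'
python3 -m jog '[0,0,0,0,1,0,0,0,0,1]'
python3 - <<'E'
from h import *
s,M=st();print(M.round(3)); p=np.array(s["tool_pos"])
for c in("scene","side"):
    im,d=viewer.capture(c);P=cloud(c,d)
    save("f_%s.png"%c,im)
    k=(np.hypot(P[...,0]-p[0],P[...,1]-p[1])<45)&(P[...,2]>195)&(P[...,2]<237)&(d>0);Q=P[k]
    print(c,k.sum(),"cap circ",cv2.minEnclosingCircle(Q[:,:2].astype(np.float32)),np.percentile(Q[:,2],[1,50,99]))
    k=(np.hypot(P[...,0]-509,P[...,1]+199)<34)&(P[...,2]>124)&(P[...,2]<132.5)&(d>0);Q=P[k]
    print("rim",k.sum(),cv2.minEnclosingCircle(Q[:,:2].astype(np.float32)))
a=cv2.imread("pics/f_scene.png")[60:240,100:260];b=cv2.imread("pics/f_side.png")[60:240,250:410]
cv2.imwrite("pics/f.png",cv2.resize(np.hstack([a,b]),(800,450),interpolation=cv2.INTER_CUBIC))
E
```

```text
t: 6.68
tool_pos: [506.9, -197.8, 239.1]
tool_rot: [0.923, 1.367, -0.922]
contact_force: [-0.2, 1.0, -0.4]
grip_width: 14.8
t: 6.92
tool_pos: [507.4, -197.3, 239.5]
tool_rot: [0.921, 1.367, -0.921]
contact_force: [-0.4, 0.0, -1.6]
grip_width: 14.9
t 6.925 p [ 507.4 -197.3  239.5] F [-0.37  0.03 -1.64] T [-0.042  0.08  -0.018] w 14.868665961510866 q6 -0.961
[[ 0.     0.927  0.376]
 [ 0.     0.376 -0.927]
 [-1.     0.     0.   ]]
scene 942 cap circ ((510.0276184082031, -196.47206115722656), 38.99547576904297) [199.76242925 228.31708182 235.65174815]
rim 337 ((508.8467712402344, -198.124267578125), 32.289493560791016)
side 740 cap circ ((507.5536804199219, -196.14222717285156), 39.82364273071289) [198.48414544 226.1238375  235.02880945]
rim 247 ((508.471435546875, -198.43991088867188), 31.937061309814453)
```

View pics/f.png

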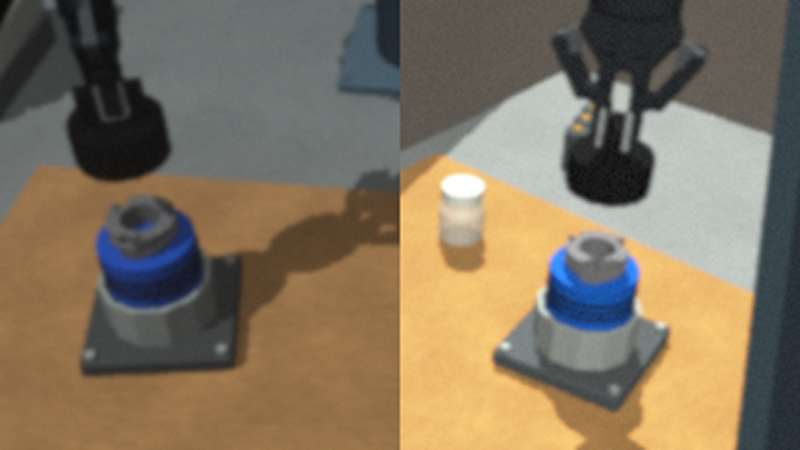

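Run:
```python
from h import *
from scipy.optimize import least_squares
s,M=st(); p=np.array(s["tool_pos"])
for c in("scene","side"):
  acc=[];Pm=[]
  for i in range(4):
    im,d=viewer.capture(c);P=cloud(c,d);Pm.append(P)
    k=(np.hypot(P[...,0]-p[0],P[...,1]-p[1])<46)&(P[...,2]>203)&(P[...,2]<228)&(d>0);Q=P[k]
    f=least_squares(lambda x:np.hypot(Q[:,0]-x[0],Q[:,1]-x[1])-38,p[:2],loss="soft_l1",f_scale=1)
    k=(np.hypot(P[...,0]-509,P[...,1]+199)<34)&(P[...,2]>126.5)&(P[...,2]<132.5)&(d>0);L=P[k]
    k=(np.hypot(P[...,0]-509,P[...,1]+199)<50)&(P[...,2]>80)&(P[...,2]<104)&(d>0);B=P[k]
    g=least_squares(lambda x:np.hypot(B[:,0]-x[0],B[:,1]-x[1])-44,[509,-198.5],loss="soft_l1",f_scale=1)
    acc.append([*f.x,*cv2.minEnclosingCircle(L[:,:2].astype(np.float32))[0],*g.x])
  print(c,"cap,rim,body",np.mean(acc,0).round(1),np.std(acc,0).round(1))
```

```text
t 7.025 p [ 507.4 -197.7  239.5] F [-0.51  0.28 -1.85] T [-0.019  0.022 -0.034] w 14.722189576572836 q6 -0.961
scene cap,rim,body [ 508.3 -198.3  509.  -197.5  508.4 -198.1] [0.  0.2 0.7 0.6 0.  0. ]
side cap,rim,body [ 508.3 -199.1  509.  -198.   508.9 -198.7] [0.  0.1 0.3 0.3 0.1 0.1]
```

```bash
python3 -m jog '[25,0.4,-0.1,0,1,50,0.4,-0.1,0,1,64,0.4,-0.1,0,1,67,0.4,-0.1,0,1,67,0.4,-0.1,0,1,68,0.4,-0.1,0,1,69,0.4,-0.1,0,1,70,0.4,-0.1,0,1,71,0.4,-0.1,0,1,72,0.4,-0.1,0,1,72,0.4,-0.1,0,1]'
python3 - <<'E'
from h import *
st()
E
```

```text
t: 8.8
tool_pos: [507.5, -198.3, 167.2]
tool_rot: [0.922, 1.367, -0.922]
contact_force: [0.6, 0.5, -0.6]
grip_width: 15.1
t 8.8 p [ 507.5 -198.3  167.2] F [ 0.65  0.52 -0.57] T [-0.011  0.047  0.002] w 15.09177059373421 q6 -0.96
```

```bash
python3 -m jog '[1,0,0,0,1,2,0,0,0,1,3,0,0,0,1,4,0,0,0,1,5,0,0,0,1,5,0,0,0,1]'
python3 - <<'E'
from h import *
st()
E
```

```text
t: 9.55
tool_pos: [507.5, -198.3, 162.2]
tool_rot: [0.923, 1.367, -0.922]
contact_force: [-0.1, -1.1, -0.5]
grip_width: 14.4
t 9.55 p [ 507.5 -198.3  162.2] F [-0.14 -1.05 -0.48] T [ 0.036  0.04  -0.055] w 14.382399290697059 q6 -0.96
```

```bash
python3 -m jog '[1,0,0,0,1,2,0,0,0,1,3,0,0,0,1,3,0,0,0,1]'
python3 - <<'E'
from h import *
st()
E
```

```text
t: 10.05
tool_pos: [507.5, -198.3, 159.2]
tool_rot: [0.922, 1.367, -0.923]
contact_force: [-0.0, -0.1, -1.4]
grip_width: 15.1
t 10.05 p [ 507.5 -198.3  159.2] F [-0.02 -0.08 -1.44] T [-0.04   0.003  0.033] w 15.085020863123344 q6 -0.96
```

```bash
python3 -m jog '[1,0,0,0,1,2,0,0,0,1,3,0,0,0,1,3,0,0,0,1]'
python3 - <<'E'
from h import *
st()
E
```

```text
t: 10.55
tool_pos: [507.5, -198.3, 156.2]
tool_rot: [0.923, 1.367, -0.922]
contact_force: [-0.7, 0.6, -1.1]
grip_width: 14.6
t 10.55 p [ 507.5 -198.3  156.2] F [-0.74  0.6  -1.07] T [-0.018  0.009  0.004] w 14.60076851617513 q6 -0.96
```

```bash
python3 -m jog '[1,0,0,0,1,2,0,0,0,1,3,0,0,0,1,3,0,0,0,1]'
python3 - <<'E'
from h import *
st()
E
```

```text
t: 11.05
tool_pos: [507.5, -198.3, 153.2]
tool_rot: [0.922, 1.367, -0.922]
contact_force: [0.3, 0.9, -0.8]
grip_width: 14.6
t 11.05 p [ 507.5 -198.3  153.2] F [ 0.27  0.94 -0.84] T [-0.034  0.013  0.014] w 14.629252467274206 q6 -0.96
```

```bash
python3 -m jog '[0.5,0,0,0,1,1,0,0,0,1,1.5,0,0,0,1,2,0,0,0,1,2,0,0,0,1]'
python3 - <<'E'
from h import *
st()
E
```

```text
t: 11.68
tool_pos: [507.7, -198.4, 151.6]
tool_rot: [0.922, 1.366, -0.922]
contact_force: [-0.2, 0.9, 3.6]
grip_width: 14.6
t 11.675 p [ 507.7 -198.4  151.6] F [-0.21  0.89  3.62] T [ 0.072  0.133 -0.001] w 14.631888804129394 q6 -0.96
```

```bash
python3 -m jog '[0.4,0,0,6,1,0.8,0,0,12,1,1.2,0,0,18,1,1.6,0,0,24,1,2,0,0,30,1,2,0,0,30,1]'
python3 - <<'E'
from h import *
st()
E
```

```text
t: 12.42
tool_pos: [507.8, -198.5, 149.7]
tool_rot: [1.311, 1.139, -1.311]
contact_force: [-1.4, -0.8, 3.3]
grip_width: 14.9
t 12.425 p [ 507.8 -198.5  149.7] F [-1.36 -0.78  3.28] T [ 0.093  0.115 -0.045] w 14.88333422269344 q6 -0.438
```

Turning freely with steady light contact. Continue.

```bash
python3 -m jog '[0.3,0,0,5,1,0.6,0,0,10,1,0.9,0,0,15,1,1.2,0,0,20,1,1.2,0,0,20,1]'
python3 - <<'E'
from h import *
st()
E
```

```text
t: 13.05
tool_pos: [507.9, -198.4, 148.3]
tool_rot: [1.559, 0.937, -1.558]
contact_force: [-0.1, 0.3, 3.1]
grip_width: 14.7
t 13.05 p [ 507.9 -198.4  148.3] F [-0.06  0.31  3.06] T [ 0.142 -0.084 -0.016] w 14.698833601246672 q6 -0.09
```

```bash
python3 -m jog '[0.2,0,0,4,1,0.4,0,0,8,1,0.6,0,0,12,1,0.6,0,0,12,1]'
python3 - <<'E'
from h import *
st()
E
```

```text
t: 13.55
tool_pos: [508.1, -198.5, 147.8]
tool_rot: [1.701, 0.794, -1.699]
contact_force: [1.6, 1.0, 3.2]
grip_width: 15.1
t 13.55 p [ 508.1 -198.5  147.8] F [1.58 1.02 3.19] T [ 0.05  -0.311  0.014] w 15.102467085395503 q6 0.118
```

```bash
python3 -m jog '[0.1,0,0,3,1,0.2,0,0,6,1,0.2,0,0,6,1]'
python3 - <<'E'
from h import *
st()
E
```

```text
t: 13.92
tool_pos: [508.1, -198.6, 147.6]
tool_rot: [1.771, 0.716, -1.769]
contact_force: [1.7, -0.2, 3.4]
grip_width: 15.0
t 13.925 p [ 508.1 -198.6  147.6] F [ 1.68 -0.23  3.36] T [-0.047 -0.391  0.049] w 15.020448680882813 q6 0.223
```

```bash
python3 -m jog '[0.1,0,0,3,1,0.2,0,0,5,1,0.2,0,0,5,1]'
python3 - <<'E'
from h import *
st()
E
```

```text
t: 14.3
tool_pos: [507.9, -198.4, 147.3]
tool_rot: [1.828, 0.647, -1.827]
contact_force: [2.4, -0.6, 3.3]
grip_width: 15.0
t 14.3 p [ 507.9 -198.4  147.3] F [ 2.37 -0.64  3.28] T [ 0.009 -0.478  0.077] w 14.980327905860138 q6 0.312
```

```bash
python3 -m jog '[0,0,0,2.5,1,0.1,0,0,5,1,0.1,0,0,5,1]'
python3 - <<'E'
from h import *
s,M=st();print(M.round(3)[:,1])
E
```

```text
t: 14.68
tool_pos: [508.0, -198.4, 147.2]
tool_rot: [1.883, 0.576, -1.882]
contact_force: [2.9, -0.2, 4.3]
grip_width: 15.0
t 14.675 p [ 508.  -198.4  147.2] F [ 2.85 -0.15  4.3 ] T [ 0.073 -0.678  0.212] w 14.963885647388507 q6 0.399
[ 0.56  -0.829  0.001]
```

```bash
python3 -m jog '[0,0,0,2,1,0,0,0,4,1,0,0,0,4,1]'
python3 - <<'E'
from h import *
s,M=st();print(M.round(3)[:,1])
E
```

```text
t: 15.05
tool_pos: [507.9, -198.4, 147.2]
tool_rot: [1.928, 0.515, -1.927]
contact_force: [4.2, 0.9, 4.9]
grip_width: 14.8
t 15.05 p [ 507.9 -198.4  147.2] F [4.19 0.89 4.88] T [ 0.034 -0.908  0.385] w 14.830100790763188 q6 0.471
[ 0.499 -0.866  0.001]
```

```bash
python3 -m jog '[0,0,0,2,1,0,0,0,4,1,0,0,0,5,1,0,0,0,5,1]'
python3 - <<'E'
from h import *
s,M=st();print(M.round(3)[:,1])
for c in("scene","side"):
    im,d=viewer.capture(c);save("g_%s.png"%c,im)
a=cv2.imread("pics/g_scene.png")[60:240,100:260];b=cv2.imread("pics/g_side.png")[60:240,250:410]
cv2.imwrite("pics/g.png",cv2.resize(np.hstack([a,b]),(800,450),interpolation=cv2.INTER_CUBIC))
E
```

```text
t: 15.55
tool_pos: [507.7, -198.4, 147.1]
tool_rot: [1.981, 0.438, -1.98]
contact_force: [4.3, 0.3, 3.9]
grip_width: 15.0
t 15.55 p [ 507.7 -198.4  147.1] F [4.27 0.27 3.86] T [ 0.028 -1.035  0.755] w 14.974455611961814 q6 0.558
[ 0.422 -0.907  0.   ]
```

View pics/g.png

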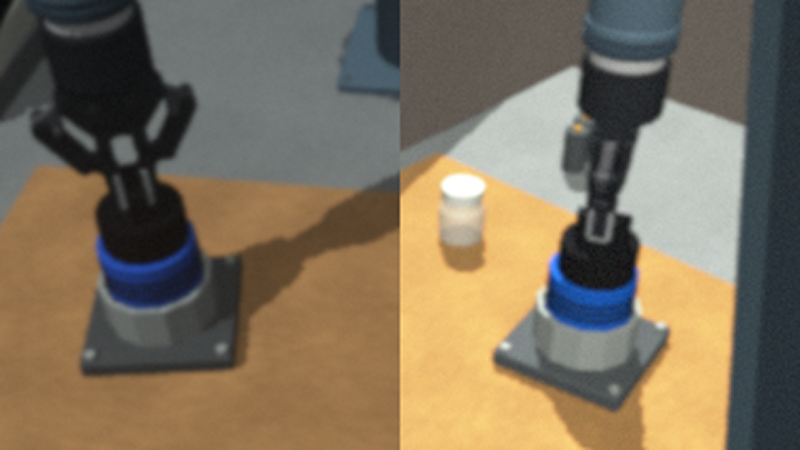

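The cap sits home (torque rose to 0.75 N m over about 87°). I'll relieve the wind-up, open and lift off.

```bash
python3 -m jog '[0,0,0,-3,1,0,0,0,-3,1,0,0,0,-3,0.5,0,0,0,-3,0,0,0,0,-3,0,0,0,0,-3,0,-10,0,0,-3,0,-30,0,0,-3,0,-70,0,0,-3,0,-120,0,0,-3,0,-170,0,0,-3,0,-170,0,0,-3,0]'
python3 - <<'E'
from h import *
s,M=st();print(M.round(3)[:,1])
from scipy.optimize import least_squares
for c in("scene","side","wrist"):
    im,d=viewer.capture(c);P=cloud(c,d);save("i_%s.png"%c,im)
    r=np.hypot(P[...,0]-508.6,P[...,1]+198.5)
    B=P[(r<46)&(P[...,2]>114)&(P[...,2]<136)&(d>0)]; f=least_squares(lambda x:np.hypot(B[:,0]-x[0],B[:,1]-x[1])-38,[508,-198],loss="soft_l1").x
    T=P[(r<30)&(P[...,2]>162)&(P[...,2]<185)&(d>0)];D=P[(r<36)&(P[...,2]>138)&(P[...,2]<147)&(d>0)]
    L=np.c_[D[:,:2]-[508.6,-198.5],np.ones(len(D))]; co=np.linalg.lstsq(L,D[:,2],rcond=None)[0]
    S=P[(r>39.5)&(r<43)&(P[...,2]>98)&(P[...,2]<118)&(d>0)]
    print(c,"cap xy",f.round(1),"bar top z",np.percentile(T[:,2],[50,80]).round(1),"deck z,tilt",co.round(3)[::-1],len(D),"shoulder",np.median(S[:,2]).round(1))
a=cv2.imread("pics/i_scene.png")[60:240,100:260];b=cv2.imread("pics/i_side.png")[60:240,250:410]
cv2.imwrite("pics/i.png",cv2.resize(np.hstack([a,b]),(800,450),interpolation=cv2.INTER_CUBIC))
E
```

```text
t: 17.15
tool_pos: [509.3, -199.4, 322.7]
tool_rot: [1.953, 0.477, -1.939]
contact_force: [-0.5, -0.1, 0.1]
grip_width: 42.8
t 17.15 p [ 509.3 -199.4  322.7] F [-0.51 -0.11  0.11] T [ 0.015 -0.043  0.   ] w 42.80957226758757 q6 0.506
[ 0.469 -0.883  0.009]
scene cap xy [ 507.2 -197.7] bar top z [170.7 171.5] deck z,tilt [ 1.42518e+02  1.00000e-03 -2.00000e-03] 439 shoulder 107.9
side cap xy [ 507.4 -198.2] bar top z [169.2 170.3] deck z,tilt [ 1.4239e+02 -1.2000e-02  2.0000e-03] 229 shoulder 107.6
wrist cap xy [ 505.4 -198.2] bar top z [169.8 170.5] deck z,tilt [ 1.41444e+02  1.00000e-03 -3.00000e-03] 1945 shoulder 107.3
```

View pics/i.png

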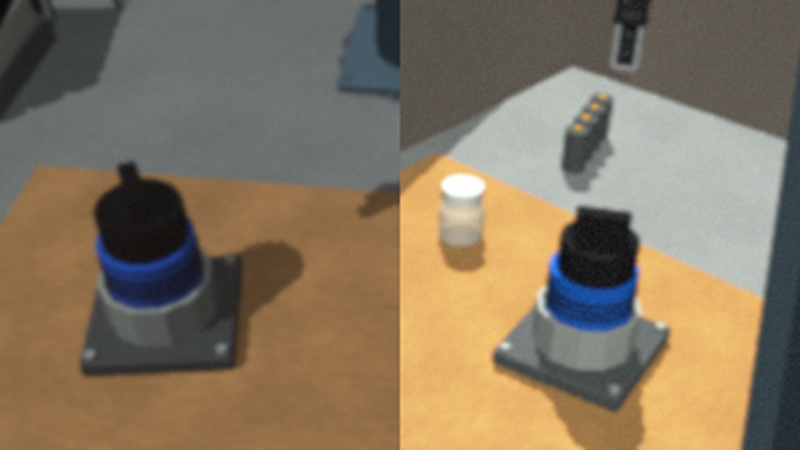

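Deck at about 142 mm, which is the shoulder (108 mm) plus 34 mm. The cap is home, upright and centred, and the gripper is clear. Handing in.

```bash
python3 -c "
from rig import order
print(order.hand_in())"
```

```text
the job is handed in; nothing more can be done
None
```

The black cap is screwed fully home on the lantern neck and released, and I handed the job in at about 17 s of the 72 s allowed. It reported no verdict.

- **Thread start:** The wrist camera showed where the thread starts were, so I lowered the cap already lined up with one. It dropped straight in with about 5 N of contact, so the counterclockwise search turn was not needed.
- **Screwing home:** I turned it clockwise in small steps for about 87° at the wrist. The last few degrees were wind-up in the rubber. The torque stayed light, then rose to about 0.75 N m at the seat. I turned back 3° to relieve the wind-up, opened the fingers and lifted clear.
- **Last checks:**
  - The deck measured 141.4–142.5 mm in the three cameras, against 142 mm expected when home.
  - The tilt was 0.012 rad or less.
  - The fingers were free of contact, with forces back near zero.
- **Disagreements:** The cap centre came out about 1.3 mm from the neck axis in the scene and side cameras. The wrist camera put it about 3 mm off, but that camera had read 1–2 mm low in x all along. I did not re-measure the meter, driver or jar at the end, though the arm never came near them.

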